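# Snap the cracker box shut

## Robot

A 7-joint arm with a two-finger parallel gripper is mounted at the origin on the work surface. World frame = base frame: x ahead of the robot, y to its left, z up, the work surface at z = 0. Lengths are in mm, angles in rad, forces in N, time in s.
With the tool pointing down it reaches from about 400 to 875 mm from the base axis. Payload 4.4 kg.
Tool frame: the origin (TCP) lies at the very end of the fingers, on their centre line; the grasp point (between the pads) lies 19 mm behind it (ctrl.grip_depth is the distance from the TCP to the grasp point, in mm); z points along the fingers, x is the direction in which the jaws open and shut, and the axes are right-handed (so a half turn about z gives the same grasp; the last joint's range is limited). The gripper opens to 85 mm and grips with 20 to 120 N. Pads are 22 mm wide; open, the fingers measure 114 mm over their backs; the gripper's body (76 mm by 85 mm) begins 54 mm behind the grasp point. The pads swing forward as they close: fully open they stand 13 mm farther back than shut.
Start: joints at [-0.066, 0.628, 0.038, 1.517, -0.027, 0.996, -0.02], TCP at [650.014, 0.027, 231.313] pointing down, gripper open.
Joint ranges: [-3.06, 3.06], [-0.37, 2.12], [-1.25, 1.32], [0.18, 2.47], [-1.1, 4.24], [0.23, 1.98], [-2.94, 2.94]. Speed limits (rad/s): [2.57, 2.57, 3.14, 3.14, 3.14, 3.14, 3.14].

## Interface

Orientations are given as [roll, pitch, yaw] about the fixed x, y, z axes, in that order (R = Rz(yaw) Ry(pitch) Rx(roll)).
In Python, from cell import ctrl gives the robot as it stands.
- The arm moves only by the shell command python3 -m creep 'ROWS'. ROWS is JSON, a list of rows, each an object with "hand": the opening, from 0 (shut) to 1 (fully open); "travel": the shift along the tool's x, y, z in cm, a list of three; "angular": the turn, a rotation vector about the tool's x, y, z in degrees, a list of three. In form: [{"hand": hand, "travel": [tx, ty, tz], "angular": [rx, ry, rz]}, ...]. A call has 1 to 20 rows; each row is the pose to reach, as a shift and turn from the pose measured when the call began, along the tool's axes at that moment; what a row does not reach only later rows make up. A row lasts 1/10 s, in which the tool goes at most 50 mm and 8.59 degrees, less where a joint would pass 70% of its speed; a pose out of reach is approached as far as the arm can. A call with a gripper value outside its range is refused whole. The fingers move at their own pace and stop on an object; the grip force is fixed at half the most. Time passes only in rows, so rows that repeat a pose let the fingers close. It gives the time, the measured TCP pose, the force and the opening at its end, in the units of the state.
- ctrl.read_state(): the state, without advancing time (a new reading comes with each control period).
- ctrl.get_image(name): name is "scene" or "side" or "wrist"; returns a dict with "frame" (420x560x3 uint8, red, green, blue), "fx", "fy", "cx", "cy" (pixels), "origin" and "orientation" of the camera in the world. Camera axes: x right, y down, z forward; pixel columns grow to the right and rows downward; lengths in mm; the calibration is good to about 2 mm. A picture is of the moment at which its call begins. There is no depth.
- ctrl.finish_job(): hands the job in, once; it reports no verdict.
Trained networks look in the newest picture that a camera, given by its name, has taken for a name from the list of things; names that differ only in an ending like _2 or _b are one class to them, and where a whole thing is asked for, a point or a joint stands for the part that bears it (a point fixed in the world has none). Each returns a list of dicts, best first, with "confidence" (0 to 1); they miss things now and then, are a little off and sometimes report something else, mostly with a low value. They report only what shows in the picture. A call takes as long as a camera call.
- ctrl.regions_of(camera, thing): "region" (420x560 bool, what is visible of it).
- ctrl.spot_point(camera, thing): "at" ([x, y, z] in mm, in world coordinates, good to about 4 mm: a listed point, or the origin of a listed thing).
The state is a dict: "clock": time; "qpos": joint angles; "qd": joint speeds; "tau": joint torques, N m; "eef_pos": TCP position; "tool_rot": TCP orientation; "force": force on the tool from outside, world axes, zero at the start; "torque": the same for the moment, N m; "width": finger opening in mm.
Only numpy, scipy, OpenCV 4.12 (cv2) and the standard library are available. Lean on these libraries where they do the work, as an engineer would, in place of code of your own. Each camera call takes 0.05 s, during which the arm holds its last target. There are 200 camera calls.

## Task

The big storage box of cracker blanks has its lid on, but the four locking flaps around the lid's rim still stick out. Go round the rim and press each flap down against the side of the box with the fingers until it clicks flat, so that all four are locked. Nothing is to be picked up: leave the box standing in its place, and the other things on the counter where they are.

Things in the scene. Friction and masses are not known exactly. Their poses are not given: they have to be found in the camera images.
- box: The large food storage box: frosted clear body 160 mm (box x) by 230 mm (box y), full of pale discs, about 3 kg, loose on non-slip feet that hold against sideways pushes up to about 20 N. Origin: centre of its underside. Box x points away from the robot, y to the robot's left, z up, turned up to 0.4 rad either way.
- lid_top (a point): centre of the top of the box's lid, 110 mm above the counter. White rim, 168 mm (box x) by 238 mm (box y), around a clear panel; the lid is already seated. A white locking flap is hinged on each of its four sides, 32 mm long, 3 mm thick; the small lip on its free edge stands out 3 mm more. A flap far out can jam if pushed level at its hinge: press its free edge down first, then in.
- flap_front (a joint): angle (rad) of the flap on the box's -x side (faces the robot), 120 mm wide. Hinge line: 84 mm from the box's centre, 104 mm above the counter. 0 = shut, hanging flat against the wall, free edge down at 72 mm; 1.57 = sticking out level. Starts at 0.7 to 1.25. Stays where left; a catch resists from 0.5 rad (about 7 N at the free edge, more nearer the hinge; springs back if left early); below 0.2 it snaps to a firm stop at 0.
- flap_front_edge (a point): on flap_front: its outer face at mid-width, 26 mm from the hinge (6 mm short of the free edge); moves with the flap
- flap_back (a joint): angle (rad) of the flap on the box's +x side (far side from the robot), 120 mm wide. Hinge line: 84 mm from the box's centre, 104 mm above the counter. 0 = shut, hanging flat against the wall, free edge down at 72 mm; 1.57 = sticking out level. Starts at 0.7 to 1.25. Stays where left; a catch resists from 0.5 rad (about 7 N at the free edge, more nearer the hinge; springs back if left early); below 0.2 it snaps to a firm stop at 0.
- flap_back_edge (a point): on flap_back: its outer face at mid-width, 26 mm from the hinge (6 mm short of the free edge); moves with the flap
- flap_left (a joint): angle (rad) of the flap on the box's +y side (robot's left), 80 mm wide. Hinge line: 119 mm from the box's centre, 104 mm above the counter. 0 = shut, hanging flat against the wall, free edge down at 72 mm; 1.57 = sticking out level. Starts at 0.7 to 1.25. Stays where left; a catch resists from 0.5 rad (about 7 N at the free edge, more nearer the hinge; springs back if left early); below 0.2 it snaps to a firm stop at 0.
- flap_left_edge (a point): on flap_left: its outer face at mid-width, 26 mm from the hinge (6 mm short of the free edge); moves with the flap
- flap_right (a joint): angle (rad) of the flap on the box's -y side (robot's right), 80 mm wide. Hinge line: 119 mm from the box's centre, 104 mm above the counter. 0 = shut, hanging flat against the wall, free edge down at 72 mm; 1.57 = sticking out level. Starts at 0.7 to 1.25. Stays where left; a catch resists from 0.5 rad (about 7 N at the free edge, more nearer the hinge; springs back if left early); below 0.2 it snaps to a firm stop at 0.
- flap_right_edge (a point): on flap_right: its outer face at mid-width, 26 mm from the hinge (6 mm short of the free edge); moves with the flap
- tongs: bystander: steel serving tongs lying flat, 235 mm long, up to 75 mm wide, 26 mm high. Origin: centre of its underside.
- shaker: bystander: steel seasoning shaker, 66 mm across, 95 mm high. Origin: centre of its underside.
- dish: bystander: round white dish 132 mm across with two grilled crackers, 30 mm high. Origin: centre of its underside.
- tape_roll: bystander: roll of packing tape lying flat, 96 mm across, 36 mm high. Origin: centre of its underside.
- small_box: bystander: smaller storage box that is already shut, 108 x 148 x 65 mm; leave it alone. Origin: centre of its underside.
- sauce_jar: bystander: amber glass jar with steel lid, 72 mm across, 105 mm high. Origin: centre of its underside.
- brush: bystander: basting brush lying flat, 210 mm long. Origin: centre of its underside.

How it is judged (in metres and radians):
At the end, for the whole second after the job is handed in: All four flaps of the large box are shut (each within 0.08 rad of hanging flat); the box stands upright on the counter, at rest, within 40 mm of where it started (value of joint each of flap_front, flap_back, flap_left, flap_right below 0.08 rad and distance of box from where it was at the start of the episode below 0.04 m and angle between box's own z axis and vertical below 0.05 rad and height (world z) of box below 0.01 m and linear speed of box below 0.02 m/s); the robot touches nothing.
It fails at once if the large box is lifted or tipped (height (world z) of box above 0.015 m or angle between box's own z axis and vertical above 0.15 rad).
It fails at once if the large box is pushed more than 40 mm from where it stood (distance of box from where it was at the start of the episode above 0.04 m).
It fails at once if something else on the counter is lifted, or pushed more than 40 mm from where it stood (distance of any of tongs, shaker, dish, tape_roll, small_box, sauce_jar, brush from where it was at the start of the episode above 0.04 m or height (world z) of any of tongs, shaker, dish, tape_roll, small_box, sauce_jar, brush above 0.02 m).
It also fails if it takes over 50 s, if anything falls off the work surface, if the arm or the gripper's body presses on something with over 40 N, if the wrist force passes 120 N, or if a joint passes its speed limit or range.

## Working session

There is one attempt and no reset: what is moved stays moved. The work goes in short steps, Python scripts to look and compute and a shell command to move; the robot and the scene stay as the last step left them, time stands still between calls to the robot, and variables do not carry over. Pictures are saved under pics/ and viewed, about 8 in all and at most 12, crops included, and the job is handed in when it is done.

```bash
mkdir -p pics; ls; python3 - <<'E'
from cell import ctrl
import cv2, numpy as np
s=ctrl.read_state(); print({k:np.round(v,3).tolist() for k,v in s.items()})
ims=[]
for c in ["scene","side"]:
    im=ctrl.get_image(c); cv2.imwrite(f"pics/{c}0.png",im["frame"][:,:,::-1])
    print(c,np.round(im["origin"]),im["fx"])
    for t in ["box","lid_top","flap_front_edge","flap_back_edge","flap_left_edge","flap_right_edge","tongs","shaker","dish","tape_roll","small_box","sauce_jar","brush"]:
        r=ctrl.spot_point(c,t)
        print(c,t,[(np.round(q["at"]).tolist(),round(q["confidence"],2)) for q in r[:2]])
print(ctrl.read_state()["clock"])
E
```

```text
pics
{'clock': 0.0, 'qpos': [-0.066, 0.629, 0.038, 1.518, -0.027, 0.996, -0.02], 'qd': [0.001, -0.001, -0.0, 0.001, 0.001, -0.001, -0.001], 'tau': [-0.001, -56.341, 1.226, -19.345, 0.011, 0.011, -0.0], 'eef_pos': [649.385, 0.01, 230.385], 'tool_rot': [3.142, 0.002, 0.0], 'force': [0.642, -0.366, -0.878], 'torque': [-0.004, -0.056, 0.013], 'width': 85.572}
scene [1322.  573. 1428.] 445.47763616194123
scene box [([570.0, 86.0, -0.0], 0.79)]
scene lid_top [([575.0, 82.0, 110.0], 0.95)]
scene flap_front_edge [([469.0, 73.0, 91.0], 0.42)]
scene flap_back_edge [([680.0, 99.0, 98.0], 0.72)]
scene flap_left_edge [([556.0, 225.0, 102.0], 0.74), ([679.0, 99.0, 98.0], 0.25)]
scene flap_right_edge []
scene tongs [([467.0, 321.0, -3.0], 0.6)]
scene shaker [([467.0, -110.0, -3.0], 0.46)]
scene dish []
scene tape_roll [([694.0, -123.0, 2.0], 0.63)]
scene small_box [([441.0, 519.0, 0.0], 0.77)]
scene sauce_jar [([372.0, -523.0, -6.0], 0.62)]
scene brush [([585.0, -510.0, -3.0], 0.55)]
side [  186. -1107.   728.] 396.9873409141948
side box [([572.0, 84.0, -3.0], 0.77), ([694.0, -121.0, 1.0], 0.36)]
side lid_top [([575.0, 88.0, 109.0], 0.63)]
side flap_front_edge [([469.0, 76.0, 85.0], 0.51), ([465.0, 320.0, 2.0], 0.42)]
side flap_back_edge [([680.0, 96.0, 102.0], 0.62)]
side flap_left_edge [([555.0, 228.0, 99.0], 0.54), ([367.0, -527.0, -3.0], 0.34)]
side flap_right_edge [([588.0, -58.0, 90.0], 0.59)]
side tongs [([464.0, 322.0, 0.0], 0.8)]
side shaker [([462.0, -109.0, 1.0], 0.57), ([682.0, 95.0, 97.0], 0.16)]
side dish [([462.0, -107.0, 2.0], 0.25)]
side tape_roll [([691.0, -122.0, 2.0], 0.71)]
side small_box [([436.0, 523.0, 0.0], 0.95), ([461.0, -108.0, 2.0], 0.72)]
side sauce_jar [([365.0, -527.0, -3.0], 0.63), ([466.0, 74.0, 86.0], 0.33)]
side brush [([588.0, -510.0, -3.0], 0.81)]
1.4
```

View images.

View pics/scene0.png

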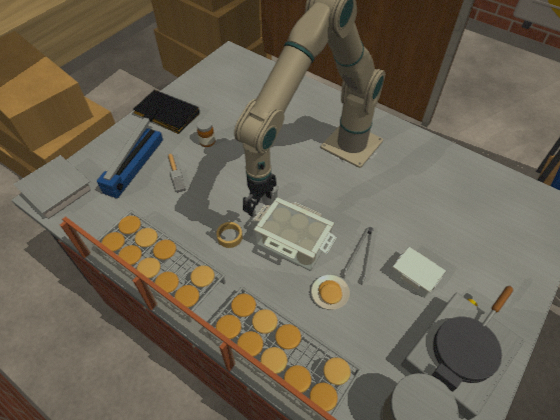

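View pics/side0.png

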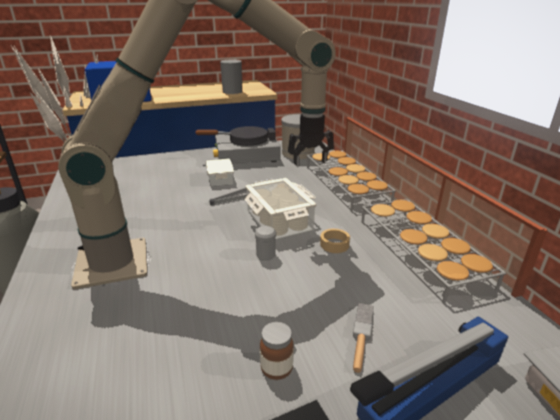

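The scene view shows the white box at about px (298,230) with its flaps out, the tape roll at (230,233), the dish at (330,292), the tongs at (360,255), and the gripper over the right flap. The side view shows the same layout, with the shaker at (265,243). The network points agree with each other: centre about (573.5, 85), yaw about 0.108, and flap edges at the expected radii and heights. I'll press with shut fingers along tool y.

```bash
cat > h.py <<'E'
from cell import ctrl
import numpy as np
from scipy.spatial.transform import Rotation as R
C=np.array([573.5,85.]); YAW=0.108; HW=11.   # finger half width along tool y
def plan(side,dz,yaw,C=C,YAW=YAW):
    """dz: list of (d,z): inner finger face beyond hinge line, tip height; yaw = tool yaw in box frame (deg)"""
    s=ctrl.read_state(); R0=R.from_euler('xyz',s["tool_rot"]); p=np.array(s["eef_pos"])
    n,h={'front':((-1,0),84),'back':((1,0),84),'left':((0,1),119),'right':((0,-1),119)}[side]
    c,q=np.cos(YAW),np.sin(YAW); n=np.array([[c,-q],[q,c]])@n
    R1=R.from_euler('xyz',[np.pi,0,YAW+np.radians(yaw)])
    print("t",round(s["clock"],2),"ang",np.round(np.degrees((R0.inv()*R1).as_rotvec()),1).tolist(),"F",np.round(s["force"],1))
    for d,z in dz:
        w=np.r_[C+n*(h+d+HW),z]
        print((d,z),"world",np.round(w),"travel",np.round(R0.inv().apply(w-p)/10,2).tolist())
E
python3 -c "
from h import *
plan('right',[(24,150)],0)"
```

```text
t 1.4 ang [-0.0, -0.0, -6.2] F [-0.   1.  -0.8]
(24, 150) world [590. -68. 150.] travel [-5.99, 6.81, 8.13]
```

```bash
python3 -m creep '[{"hand":0,"travel":[-3,3.4,2],"angular":[0,0,-3]},{"hand":0,"travel":[-6,6.8,5],"angular":[0,0,-6.2]},{"hand":0,"travel":[-6,6.8,8],"angular":[0,0,-6.2]},{"hand":0,"travel":[-6,6.8,8],"angular":[0,0,-6.2]},{"hand":0,"travel":[-6,6.8,8],"angular":[0,0,-6.2]},{"hand":0,"travel":[-6,6.8,8],"angular":[0,0,-6.2]}]'; python3 - <<'E'
from h import *
import cv2
for c in ["side","wrist","scene"]:
    im=ctrl.get_image(c); f=im["frame"][:,:,::-1]
    for t in ["lid_top","flap_front_edge","flap_back_edge","flap_left_edge","flap_right_edge"]:
        print(c,t,[(np.round(q["at"]).tolist(),round(q["confidence"],2)) for q in ctrl.spot_point(c,t)[:1]])
    if c=="side": a=cv2.resize(f[150:270,220:380],None,fx=3.5,fy=3.5)
    if c=="wrist": b=f
cv2.imwrite("pics/a1.png",np.vstack([a[:, :560],b])[:, :][:840]); cv2.imwrite("pics/a1.png",cv2.resize(np.hstack([a[:420,:560],b]),(800,300)))
plan('right',[(24,150),(22,112),(22,84),(15,76),(10,72),(7,71),(5,71)],0)
E
```

```text
clock: 2.0
eef_pos: [592.1, -66.7, 152.9]
tool_rot: [-3.141, -0.004, 0.11]
force: [0.4, 0.1, 0.0]
width: 0.2
side lid_top [([574.0, 88.0, 106.0], 0.88)]
side flap_front_edge [([466.0, 71.0, 86.0], 0.56)]
side flap_back_edge [([684.0, 97.0, 100.0], 0.39)]
side flap_left_edge [([556.0, 228.0, 97.0], 0.43)]
side flap_right_edge [([590.0, -57.0, 92.0], 0.66)]
wrist lid_top []
wrist flap_front_edge []
wrist flap_back_edge []
wrist flap_left_edge []
wrist flap_right_edge [([588.0, -61.0, 92.0], 0.65)]
scene lid_top []
scene flap_front_edge [([678.0, 98.0, 97.0], 0.64)]
scene flap_back_edge [([677.0, 97.0, 101.0], 0.64)]
scene flap_left_edge [([556.0, 225.0, 100.0], 0.47)]
scene flap_right_edge [([589.0, -57.0, 92.0], 0.54)]
t 2.9 ang [-0.0, 0.0, 0.0] F [-0.5  0.   0.8]
(24, 150) world [590. -68. 150.] travel [0.01, 0.01, 0.13]
(22, 112) world [590. -66. 112.] travel [0.01, -0.19, 3.93]
(22, 84) world [590. -66.  84.] travel [0.01, -0.19, 6.73]
(15, 76) world [589. -59.  76.] travel [0.01, -0.89, 7.53]
(10, 72) world [589. -54.  72.] travel [0.01, -1.39, 7.93]
(7, 71) world [588. -51.  71.] travel [0.01, -1.69, 8.03]
(5, 71) world [588. -49.  71.] travel [0.01, -1.89, 8.03]
```

View pics/a1.png

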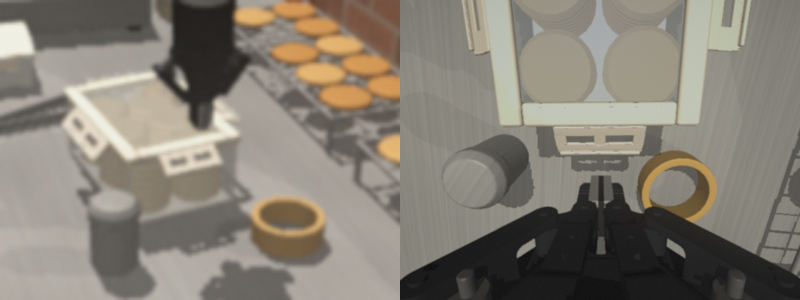

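The picture shows the shut fingers at wrist px (600,190), in front of the middle of the right flap at (600,140). The shaker and tape roll are clear to either side. I'll press down first and check the force.

```bash
python3 -m creep '[{"hand":0,"travel":[0,-0.2,2],"angular":[0,0,0]},{"hand":0,"travel":[0,-0.2,4],"angular":[0,0,0]},{"hand":0,"travel":[0,-0.2,5],"angular":[0,0,0]},{"hand":0,"travel":[0,-0.2,6],"angular":[0,0,0]},{"hand":0,"travel":[0,-0.2,6.7],"angular":[0,0,0]},{"hand":0,"travel":[0,-0.2,6.7],"angular":[0,0,0]}]'; python3 -c "
from h import *
plan('right',[(22,84),(15,76),(10,72),(7,71),(5,71)],0)"
```

```text
clock: 3.5
eef_pos: [589.4, -66.1, 83.6]
tool_rot: [-3.141, 0.001, 0.108]
force: [-0.5, -0.7, 0.3]
width: -0.2
t 3.5 ang [-0.0, 0.1, 0.0] F [-0.5 -0.7  0.3]
(22, 84) world [590. -66.  84.] travel [0.04, 0.01, -0.04]
(15, 76) world [589. -59.  76.] travel [0.05, -0.69, 0.76]
(10, 72) world [589. -54.  72.] travel [0.05, -1.19, 1.16]
(7, 71) world [588. -51.  71.] travel [0.05, -1.49, 1.26]
(5, 71) world [588. -49.  71.] travel [0.05, -1.69, 1.26]
```

```bash
python3 -m creep '[{"hand":0,"travel":[0,-0.3,0.5],"angular":[0,0,0]},{"hand":0,"travel":[0,-0.7,0.8],"angular":[0,0,0]},{"hand":0,"travel":[0,-0.9,1.1],"angular":[0,0,0]},{"hand":0,"travel":[0,-1.2,1.2],"angular":[0,0,0]},{"hand":0,"travel":[0,-1.2,1.2],"angular":[0,0,0]}]';  python3 -m creep '[{"hand":0,"travel":[0,-0.15,0.1],"angular":[0,0,0]},{"hand":0,"travel":[0,-0.3,0.1],"angular":[0,0,0]},{"hand":0,"travel":[0,-0.3,0.1],"angular":[0,0,0]}]'
```

```text
clock: 4.0
eef_pos: [588.2, -53.4, 71.6]
tool_rot: [-3.141, 0.001, 0.109]
force: [0.8, -0.4, 0.2]
width: 0.1
clock: 4.3
eef_pos: [587.4, -49.4, 70.3]
tool_rot: [-3.14, 0.002, 0.109]
force: [0.7, -0.6, -0.2]
width: -0.0
```

```bash
for i in 1 2; do python3 -m creep '[{"hand":0,"travel":[0,-0.15,0],"angular":[0,0,0]},{"hand":0,"travel":[0,-0.3,0],"angular":[0,0,0]},{"hand":0,"travel":[0,-0.3,0],"angular":[0,0,0]}]'; done; python3 - <<'E'
from h import *
import cv2
a=ctrl.get_image("side")["frame"][:,:,::-1]
for c in ["side","wrist"]:
    if c=="wrist": b=ctrl.get_image(c)["frame"][:,:,::-1]
    print([(np.round(q["at"]).tolist(),round(q["confidence"],2)) for q in ctrl.spot_point(c,"flap_right_edge")[:1]])
cv2.imwrite("pics/a2.png",cv2.resize(np.hstack([cv2.resize(a[160:250,230:350],(560,420),interpolation=2),b]),(800,300)))
E
```

```text
clock: 4.6
eef_pos: [586.9, -46.6, 70.3]
tool_rot: [-3.14, 0.002, 0.109]
force: [-0.5, -0.2, -0.7]
width: 0.1
clock: 4.9
eef_pos: [586.9, -46.6, 70.3]
tool_rot: [3.14, 0.002, 0.108]
force: [0.9, -6.4, -0.9]
width: 0.1
[([584.0, -34.0, 78.0], 0.52)]
[]
```

View pics/a2.png

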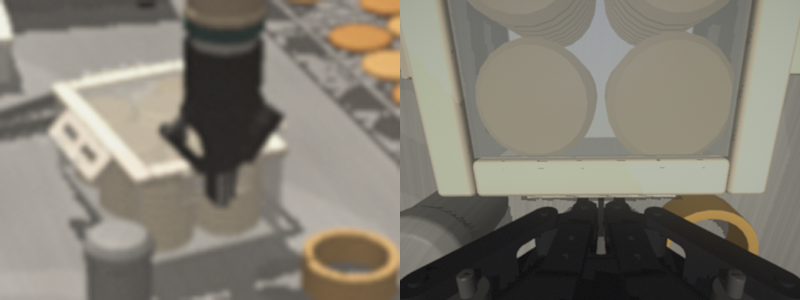

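The right flap is flat: the network gives (584,-34,78), the shut position, and the fingers stopped at r≈121 against 6 N. In the picture only the rim line shows where the flap was. Next I'll retreat and cross to the left flap.

```bash
python3 -m creep '[{"hand":0,"travel":[0,1.5,0],"angular":[0,0,0]},{"hand":0,"travel":[0,2,-3],"angular":[0,0,0]},{"hand":0,"travel":[0,2,-7],"angular":[0,0,0]},{"hand":0,"travel":[0,1.5,-8.5],"angular":[0,0,0]}]'; python3 -c "
from h import *
plan('left',[(22,150),(22,112),(22,84),(15,76),(10,72),(7,71),(2,71)],0)"
```

```text
clock: 5.5
eef_pos: [590.6, -63.2, 158.8]
tool_rot: [3.138, -0.004, 0.105]
force: [0.4, 0.3, 0.4]
width: 0.1
t 5.5 ang [0.2, -0.2, -0.2] F [0.4 0.3 0.4]
(22, 150) world [557. 236. 150.] travel [-0.2, -30.12, 0.78]
(22, 112) world [557. 236. 112.] travel [-0.21, -30.13, 4.58]
(22, 84) world [557. 236.  84.] travel [-0.22, -30.14, 7.38]
(15, 76) world [558. 229.  76.] travel [-0.22, -29.44, 8.18]
(10, 72) world [558. 224.  72.] travel [-0.22, -28.94, 8.58]
(7, 71) world [559. 221.  71.] travel [-0.22, -28.64, 8.68]
(2, 71) world [559. 216.  71.] travel [-0.22, -28.14, 8.68]
```

```bash
python3 -m creep '[{"hand":0,"travel":[0,-4,0],"angular":[0,0,0]},{"hand":0,"travel":[0,-9,0],"angular":[0,0,0]},{"hand":0,"travel":[-0.1,-14,0],"angular":[0,0,0]},{"hand":0,"travel":[-0.2,-19,0],"angular":[0,0,0]},{"hand":0,"travel":[-0.2,-24,0],"angular":[0,0,0]},{"hand":0,"travel":[-0.2,-28,0],"angular":[0.2,-0.2,-0.2]},{"hand":0,"travel":[-0.2,-30.1,0],"angular":[0.2,-0.2,-0.2]},{"hand":0,"travel":[-0.2,-30.1,0],"angular":[0.2,-0.2,-0.2]},{"hand":0,"travel":[-0.2,-30.1,2],"angular":[0.2,-0.2,-0.2]},{"hand":0,"travel":[-0.2,-30.1,4],"angular":[0.2,-0.2,-0.2]},{"hand":0,"travel":[-0.2,-30.1,5.3],"angular":[0.2,-0.2,-0.2]},{"hand":0,"travel":[-0.2,-30.1,6.4],"angular":[0.2,-0.2,-0.2]},{"hand":0,"travel":[-0.2,-30.1,7.4],"angular":[0.2,-0.2,-0.2]},{"hand":0,"travel":[-0.2,-30.1,7.4],"angular":[0.2,-0.2,-0.2]}]'; python3 -c "
from h import *
plan('left',[(22,84),(15,76),(10,72),(7,71),(2,71)],0)"
```

```text
clock: 6.9
eef_pos: [556.9, 235.1, 82.6]
tool_rot: [3.141, 0.002, 0.108]
force: [0.4, 0.1, -0.1]
width: 0.0
t 6.9 ang [0.0, 0.1, 0.0] F [ 0.4  0.1 -0.1]
(22, 84) world [557. 236.  84.] travel [0.04, -0.1, -0.14]
(15, 76) world [558. 229.  76.] travel [0.04, 0.6, 0.66]
(10, 72) world [558. 224.  72.] travel [0.04, 1.1, 1.06]
(7, 71) world [559. 221.  71.] travel [0.04, 1.4, 1.16]
(2, 71) world [559. 216.  71.] travel [0.04, 1.9, 1.16]
```

```bash
python3 -m creep '[{"hand":0,"travel":[0,0.2,0.4],"angular":[0,0,0]},{"hand":0,"travel":[0,0.6,0.8],"angular":[0,0,0]},{"hand":0,"travel":[0,0.9,1.1],"angular":[0,0,0]},{"hand":0,"travel":[0,1.2,1.2],"angular":[0,0,0]},{"hand":0,"travel":[0,1.4,1.2],"angular":[0,0,0]},{"hand":0,"travel":[0,1.5,1.2],"angular":[0,0,0]}]';  for i in 1 2; do python3 -m creep '[{"hand":0,"travel":[0,0.15,0],"angular":[0,0,0]},{"hand":0,"travel":[0,0.3,0],"angular":[0,0,0]},{"hand":0,"travel":[0,0.3,0],"angular":[0,0,0]}]'; done
```

```text
clock: 7.5
eef_pos: [558.3, 219.0, 70.4]
tool_rot: [3.14, 0.003, 0.107]
force: [0.1, 0.4, -0.1]
width: 0.4
clock: 7.8
eef_pos: [558.3, 217.8, 70.5]
tool_rot: [-3.141, 0.002, 0.109]
force: [-0.1, 4.8, -0.2]
width: -0.2
clock: 8.1
eef_pos: [558.3, 217.9, 70.5]
tool_rot: [-3.137, 0.002, 0.11]
force: [0.1, 8.1, -1.8]
width: 0.0
```

```bash
python3 -m creep '[{"hand":0,"travel":[0,-1.5,0],"angular":[0,0,0]},{"hand":0,"travel":[0,-2,-3],"angular":[0,0,0]},{"hand":0,"travel":[0,-2,-7],"angular":[0,0,0]},{"hand":0,"travel":[0,-2,-8.5],"angular":[0,0,0]}]'; python3 -c "
from h import *
for c in ['scene','side']:
  ctrl.get_image(c)
  for t in ['lid_top','flap_front_edge','flap_back_edge','flap_left_edge','flap_right_edge']:
        print(c,t,[(np.round(q['at']).tolist(),round(q['confidence'],2)) for q in ctrl.spot_point(c,t)[:1]])
plan('front',[(22,160)],90)
plan('front',[(22,160)],-90)
print(ctrl.read_state()['qpos'])"
```

```text
clock: 8.5
eef_pos: [558.0, 237.7, 158.9]
tool_rot: [-3.137, -0.003, 0.11]
force: [1.3, 0.3, -0.2]
width: 0.1
scene lid_top [([570.0, 86.0, 112.0], 0.59)]
scene flap_front_edge [([468.0, 76.0, 91.0], 0.59)]
scene flap_back_edge [([471.0, 75.0, 91.0], 0.73)]
scene flap_left_edge [([556.0, 205.0, 81.0], 0.52)]
scene flap_right_edge []
side lid_top [([576.0, 84.0, 106.0], 0.7)]
side flap_front_edge [([467.0, 73.0, 83.0], 0.6)]
side flap_back_edge [([683.0, 97.0, 95.0], 0.38)]
side flap_left_edge [([571.0, 82.0, -1.0], 0.62)]
side flap_right_edge [([586.0, -35.0, 76.0], 0.65)]
t 9.1 ang [-0.3, -0.1, -89.9] F [ 0.6 -0.2 -0.2]
(22, 160) world [457.  72. 160.] travel [-11.64, 15.29, -0.53]
t 9.1 ang [-0.1, 0.3, 90.1] F [ 0.6 -0.2 -0.2]
(22, 160) world [457.  72. 160.] travel [-11.64, 15.29, -0.53]
[-0.46607516  0.653159    0.03053195  1.7239093  -0.03341729  0.7663279
 -0.30735825]
```

```bash
python3 -m creep '[{"hand":0,"travel":[-2,2,0],"angular":[0,0,8.5]},{"hand":0,"travel":[-4,4,0],"angular":[0,0,17]},{"hand":0,"travel":[-6,6,0],"angular":[0,0,25.5]},{"hand":0,"travel":[-8,8,0],"angular":[0,0,34]},{"hand":0,"travel":[-10,10,0],"angular":[0,0,42.5]},{"hand":0,"travel":[-11.6,12,0],"angular":[0,0,51]},{"hand":0,"travel":[-11.6,14,0],"angular":[0,0,59.5]},{"hand":0,"travel":[-11.6,15.3,0],"angular":[0,0,68]},{"hand":0,"travel":[-11.6,15.3,0],"angular":[0,0,76.5]},{"hand":0,"travel":[-11.6,15.3,0],"angular":[0,0,85]},{"hand":0,"travel":[-11.6,15.3,0],"angular":[-0.1,0.3,90.1]},{"hand":0,"travel":[-11.6,15.3,0],"angular":[-0.1,0.3,90.1]},{"hand":0,"travel":[-11.6,15.3,0],"angular":[-0.1,0.3,90.1]}]'; python3 -c "
from h import *
plan('front',[(22,112),(22,84),(15,76),(10,72),(7,71),(2,71)],-90)"
```

```text
clock: 10.4
eef_pos: [457.6, 72.6, 154.6]
tool_rot: [3.141, -0.001, -1.459]
force: [-0.6, -0.5, -0.5]
width: -0.1
t 10.4 ang [0.0, -0.0, 0.2] F [-0.6 -0.5 -0.5]
(22, 112) world [457.  72. 112.] travel [0.01, 0.04, 4.26]
(22, 84) world [457.  72.  84.] travel [0.01, 0.04, 7.06]
(15, 76) world [464.  73.  76.] travel [0.01, -0.66, 7.86]
(10, 72) world [469.  74.  72.] travel [0.01, -1.16, 8.26]
(7, 71) world [472.  74.  71.] travel [0.01, -1.46, 8.36]
(2, 71) world [477.  75.  71.] travel [0.02, -1.96, 8.36]
```

```bash
python3 -m creep '[{"hand":0,"travel":[0,-0.3,2],"angular":[0,0,0.2]},{"hand":0,"travel":[0,-0.3,4],"angular":[0,0,0.2]},{"hand":0,"travel":[0,-0.3,5.3],"angular":[0,0,0.2]},{"hand":0,"travel":[0,-0.3,6.4],"angular":[0,0,0.2]},{"hand":0,"travel":[0,-0.3,7.2],"angular":[0,0,0.2]},{"hand":0,"travel":[0,-0.5,7.6],"angular":[0,0,0.2]},{"hand":0,"travel":[0,-0.8,8],"angular":[0,0,0.2]},{"hand":0,"travel":[0,-1.1,8.3],"angular":[0,0,0.2]},{"hand":0,"travel":[0,-1.4,8.4],"angular":[0,0,0.2]},{"hand":0,"travel":[0,-1.5,8.4],"angular":[0,0,0.2]}]';  for i in 1 2; do python3 -m creep '[{"hand":0,"travel":[0,-0.15,0],"angular":[0,0,0]},{"hand":0,"travel":[0,-0.3,0],"angular":[0,0,0]},{"hand":0,"travel":[0,-0.3,0],"angular":[0,0,0]}]'; done; python3 -c "
from h import *
plan('front',[(2,71)],-90)"
```

```text
clock: 11.4
eef_pos: [473.6, 74.3, 70.7]
tool_rot: [-3.14, -0.001, -1.463]
force: [0.9, -0.1, -0.2]
width: -0.2
clock: 11.7
eef_pos: [474.4, 74.5, 70.6]
tool_rot: [3.139, -0.0, -1.463]
force: [-4.6, -1.1, 2.4]
width: 0.0
clock: 12.0
eef_pos: [474.3, 74.5, 70.4]
tool_rot: [3.133, 0.001, -1.463]
force: [-8.0, -1.4, 5.9]
width: 0.0
t 12.0 ang [0.5, 0.0, -0.0] F [-8.  -1.4  5.9]
(2, 71) world [477.  75.  71.] travel [0.03, -0.28, -0.07]
```

```bash
python3 -m creep '[{"hand":0,"travel":[0,1.5,0],"angular":[0,0,0]},{"hand":0,"travel":[0,2,-3],"angular":[0,0,0]},{"hand":0,"travel":[0,2,-7],"angular":[0,0,0]},{"hand":0,"travel":[0,2,-9],"angular":[0,0,0]}]'; python3 - <<'E'
from h import *
import cv2
f={}
for c in ['scene','side','wrist']:
  f[c]=ctrl.get_image(c)['frame'][:,:,::-1]
  for t in ['lid_top','flap_front_edge','flap_back_edge']:
        print(c,t,[(np.round(q['at']).tolist(),round(q['confidence'],2)) for q in ctrl.spot_point(c,t)[:2]])
cv2.imwrite("pics/a3.png",cv2.resize(np.hstack([cv2.resize(f["side"][160:250,230:350],(560,420),interpolation=2),f["wrist"]]),(800,300)))
plan('back',[(22,160)],-90)
E
```

```text
clock: 12.4
eef_pos: [457.5, 72.4, 163.2]
tool_rot: [3.138, 0.0, -1.463]
force: [0.6, 0.2, -0.3]
width: 0.1
scene lid_top [([572.0, 85.0, 110.0], 0.71)]
scene flap_front_edge []
scene flap_back_edge [([442.0, 520.0, 1.0], 0.61), ([678.0, 100.0, 98.0], 0.49)]
side lid_top [([575.0, 88.0, 110.0], 0.57)]
side flap_front_edge [([466.0, -109.0, -0.0], 0.67), ([486.0, 76.0, 74.0], 0.63)]
side flap_back_edge [([684.0, 95.0, 100.0], 0.62)]
wrist lid_top [([572.0, 86.0, 112.0], 0.63), ([468.0, 321.0, 3.0], 0.5)]
wrist flap_front_edge [([490.0, 73.0, 78.0], 0.86)]
wrist flap_back_edge []
t 13.0 ang [0.6, 0.0, -0.0] F [ 0.1  0.2 -0.3]
(22, 160) world [690.  98. 160.] travel [-0.0, -23.62, -0.23]
```

View pics/a3.png

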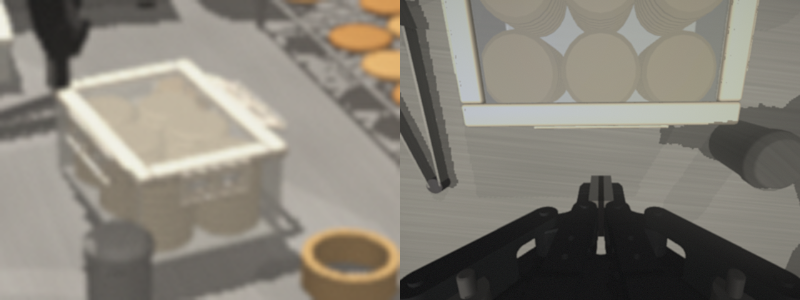

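Front and right both hang flat now: the front wall (px ~95,165) and right wall (215,180) have nothing sticking out. Only the back flap shows, at (245,100). I'll cross over the lid to it next.

```bash
python3 -m creep '[{"hand":0,"travel":[0,-4,0],"angular":[0.6,0,0]},{"hand":0,"travel":[0,-9,0],"angular":[0.6,0,0]},{"hand":0,"travel":[0,-14,0],"angular":[0.6,0,0]},{"hand":0,"travel":[0,-19,0],"angular":[0.6,0,0]},{"hand":0,"travel":[0,-22,0],"angular":[0.6,0,0]},{"hand":0,"travel":[0,-23.6,0],"angular":[0.6,0,0]},{"hand":0,"travel":[0,-23.6,0],"angular":[0.6,0,0]},{"hand":0,"travel":[0,-23.6,0],"angular":[0.6,0,0]}]'; python3 -c "
from h import *
plan('back',[(22,112),(22,84),(15,76),(10,72),(7,71),(2,71)],-90)"
```

```text
clock: 13.8
eef_pos: [688.6, 97.2, 156.8]
tool_rot: [3.14, 0.0, -1.463]
force: [-0.3, 0.8, -0.0]
width: -0.1
t 13.8 ang [0.1, 0.0, -0.0] F [-0.3  0.8 -0. ]
(22, 112) world [690.  98. 112.] travel [-0.02, -0.14, 4.48]
(22, 84) world [690.  98.  84.] travel [-0.02, -0.14, 7.28]
(15, 76) world [683.  97.  76.] travel [-0.02, 0.56, 8.08]
(10, 72) world [678.  96.  72.] travel [-0.02, 1.06, 8.48]
(7, 71) world [675.  96.  71.] travel [-0.02, 1.36, 8.58]
(2, 71) world [670.  95.  71.] travel [-0.02, 1.86, 8.58]
```

```bash
python3 -m creep '[{"hand":0,"travel":[0,-0.1,2],"angular":[0,0,0]},{"hand":0,"travel":[0,-0.1,4],"angular":[0,0,0]},{"hand":0,"travel":[0,-0.1,5.3],"angular":[0,0,0]},{"hand":0,"travel":[0,-0.1,6.4],"angular":[0,0,0]},{"hand":0,"travel":[0,-0.1,7.3],"angular":[0,0,0]},{"hand":0,"travel":[0,0.3,7.8],"angular":[0,0,0]},{"hand":0,"travel":[0,0.6,8.2],"angular":[0,0,0]},{"hand":0,"travel":[0,1,8.5],"angular":[0,0,0]},{"hand":0,"travel":[0,1.3,8.6],"angular":[0,0,0]},{"hand":0,"travel":[0,1.5,8.6],"angular":[0,0,0]}]';  for i in 1 2; do python3 -m creep '[{"hand":0,"travel":[0,0.15,0],"angular":[0,0,0]},{"hand":0,"travel":[0,0.3,0],"angular":[0,0,0]},{"hand":0,"travel":[0,0.3,0],"angular":[0,0,0]}]'; done; python3 -c "
from h import *
plan('back',[(2,71)],-90)"
```

```text
clock: 14.8
eef_pos: [672.5, 95.6, 70.7]
tool_rot: [3.139, 0.0, -1.463]
force: [-1.1, 0.1, -0.4]
width: 0.1
clock: 15.1
eef_pos: [669.3, 95.3, 70.6]
tool_rot: [3.138, 0.0, -1.463]
force: [0.2, 0.0, -0.4]
width: -0.2
clock: 15.4
eef_pos: [669.3, 95.3, 70.8]
tool_rot: [-3.139, -0.0, -1.463]
force: [7.8, 0.5, -6.0]
width: 0.1
t 15.4 ang [-0.2, -0.0, -0.0] F [ 7.8  0.5 -6. ]
(2, 71) world [670.  95.  71.] travel [-0.0, -0.06, -0.02]
```

All four stops agree: the mean stop depth is 3.0 mm on both axes. I'll retreat clear and check.

```bash
python3 -m creep '[{"hand":0,"travel":[0,-1.5,0],"angular":[0,0,0]},{"hand":0,"travel":[0,-2.5,-3],"angular":[0,0,0]},{"hand":0,"travel":[0,-2.5,-7],"angular":[0,0,0]},{"hand":0,"travel":[0,-2.5,-12],"angular":[0,0,0]},{"hand":0,"travel":[4,-2.5,-16],"angular":[0,0,0]},{"hand":0,"travel":[9,-2.5,-18],"angular":[0,0,0]},{"hand":0,"travel":[14,-2.5,-18],"angular":[0,0,0]},{"hand":0,"travel":[16,-2.5,-18],"angular":[0,0,0]},{"hand":0,"travel":[16,-2.5,-18],"angular":[0,0,0]}]'; python3 - <<'E'
from h import *
import cv2
f={}
for c in ['scene','side','wrist']:
  f[c]=ctrl.get_image(c)['frame'][:,:,::-1]
  for t in ['box','lid_top','flap_front_edge','flap_back_edge','flap_left_edge','flap_right_edge','tongs','shaker','tape_roll','dish']:
        print(c,t,[(np.round(q['at']).tolist(),round(q['confidence'],2)) for q in ctrl.spot_point(c,t)[:2]])
cv2.imwrite("pics/a4.png",np.hstack([cv2.resize(f["side"][160:250,230:350],(400,300),interpolation=2),cv2.resize(f["scene"][180:285,230:370],(400,300),interpolation=2)]))
E
```

```text
clock: 16.3
eef_pos: [709.6, -69.5, 251.7]
tool_rot: [-3.14, -0.005, -1.473]
force: [0.2, -0.5, -0.1]
width: -0.2
scene box []
scene lid_top [([568.0, 84.0, 112.0], 0.67)]
scene flap_front_edge []
scene flap_back_edge [([700.0, -122.0, -0.0], 0.52), ([657.0, 96.0, 78.0], 0.46)]
scene flap_left_edge [([560.0, 203.0, 84.0], 0.56)]
scene flap_right_edge []
scene tongs [([468.0, 320.0, -3.0], 0.54)]
scene shaker [([465.0, -108.0, -0.0], 0.82)]
scene tape_roll []
scene dish [([669.0, 310.0, 0.0], 0.97)]
side box [([574.0, 83.0, -2.0], 0.76)]
side lid_top [([576.0, 89.0, 107.0], 0.67)]
side flap_front_edge []
side flap_back_edge []
side flap_left_edge []
side flap_right_edge [([584.0, -39.0, 80.0], 0.53), ([368.0, -526.0, -4.0], 0.49)]
side tongs [([464.0, 323.0, 4.0], 0.88)]
side shaker [([459.0, -110.0, 2.0], 0.59)]
side tape_roll [([587.0, -512.0, -3.0], 0.69), ([693.0, -117.0, 2.0], 0.61)]
side dish []
wrist box [([570.0, 83.0, 2.0], 0.87)]
wrist lid_top [([571.0, 82.0, 109.0], 0.6)]
wrist flap_front_edge []
wrist flap_back_edge [([659.0, 94.0, 78.0], 0.91)]
wrist flap_left_edge []
wrist flap_right_edge [([585.0, -38.0, 75.0], 0.58)]
wrist tongs []
wrist shaker [([464.0, -105.0, -2.0], 0.78)]
wrist tape_roll []
wrist dish []
```

View pics/a4.png

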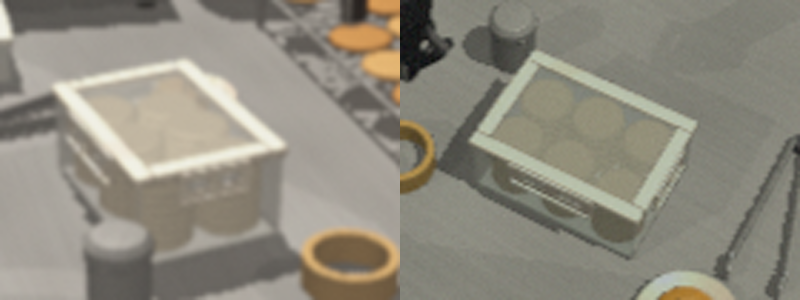

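The final picture shows all four flaps flat: front (px 90,160) and right (215,185) in the side view, back (550,190) and left (670,185) in the scene view. The box and its neighbours are where they were, so I'm handing in.

```bash
python3 -c "
from cell import ctrl
print(ctrl.finish_job())"
```

```text
the job is handed in; nothing more can be done
None
```

All four locking flaps look shut, and I handed the job in at about 18 s of the 50 s allowed. With the fingers closed, I pressed each flap's free edge down and then in, in the order right, left, front, back.

- **Stops:** every flap came up against a firm stop at 6–10 N. The fingers stopped 2.2 mm (right), 3.7 mm (left), 4.7 mm (front) and 1.4 mm (back) outside the estimated hinge lines. The mean is 3.0 mm on both axes, which fits all four being shut and my box centre being off by 1–2 mm.
- **Flap positions:** the networks put each flap's edge point at its shut position after its press, at heights of 74–84 mm against the expected 78 mm. The front flap was last located before the back one was pressed. No network found it in the final pictures, where it looks flat.
- **Box and surroundings:** in the last pictures nothing sticks out from the box. It stands at about (573, 84), against (573.5, 85) at the start. The tongs, shaker and tape roll were found within about 5 mm of their first positions. The gripper was clear, with its fingertips at about 250 mm.
- **Not fully checked:** the dish has no reliable first position to compare with, but the fingers stayed above it throughout. I did not measure the small box, sauce jar and brush again; the arm never went near them.
- **Disagreements:** a few network reports were wrong, such as the front flap edge at the shaker, the back flap edge at the small box and tape roll, and the tape roll at the brush. I discarded those after checking them against the pictures.

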